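# Hold a cover plate against the sprung fence for screwing down

## Robot

A 6-joint arm with a two-finger parallel gripper is mounted at the origin on the work surface; the furniture and walls round the work are solid. World frame = base frame: x ahead of the robot, y to its left, z up, the work surface at z = 0. Lengths are in m, angles in degrees, forces in N, time in s.
With the tool pointing down it reaches from about 0.4 to 0.825 m from the base axis. Payload 7 kg.
Tool frame: the origin (TCP) lies midway between the tips of the shut fingers; the grasp point (between the pads) lies 19 mm behind it (ctrl.grip_point_offset is the distance from the TCP to the grasp point, in m); x points along the fingers, y is the direction in which the jaws open and shut, and the axes are right-handed (so a half turn about x gives the same grasp; the last joint's range is limited). The gripper opens to 88 mm and grips with 3 to 60 N. Pads are 19 mm wide; open, the fingers measure 130 mm over their backs; the gripper's body (78 mm by 193 mm) begins 47 mm behind the grasp point.
Start: joints at [84.059, 20.546, 0.682, 0, -70.136, -16.507], TCP at [0.258, 0.624, 0.227] pointing down, gripper open.
Joint ranges: [-176.03, 176.03], [-82.01, 121.73], [-58.28, 71.71], [-173.87, 95.51], [-174.79, -0.11], [-173.66, 173.66]. Speed limits (degrees/s): [136.94, 136.94, 172.46, 180, 180, 180].

## Interface

Orientations are given as [roll, pitch, yaw] about the fixed x, y, z axes, in that order (R = Rz(yaw) Ry(pitch) Rx(roll)).
In Python, from plant import ctrl gives the robot as it stands.
- The arm moves only by the tool drive_tool, never from a script. Its argument "plan" is a list of rows, each a list of 3 entries, a list of its own where there are three numbers: the shift along the tool's x, y, z in m, then the turn, a rotation vector about the tool's x, y, z in degrees, then the opening, from 0 (shut) to 1 (fully open). In form: [[[dx, dy, dz], [wx, wy, wz], grip], ...]. A call has 1 to 20 rows; each row is the pose to reach, as a shift and turn from the pose measured when the call began, along the tool's axes at that moment; what a row does not reach only later rows make up. A row lasts 1/12 s, in which the tool goes at most 41.7 mm and 7.16 degrees, less where a joint would pass 70% of its speed; a pose out of reach is approached as far as the arm can. A call with a gripper value outside its range is refused whole. The fingers move at their own pace and stop on an object; the grip force is fixed at half the most. Time passes only in rows, so rows that repeat a pose let the fingers close. It gives the time, the measured TCP pose, the force and the opening at its end, in the units of the state.
- ctrl.get_obs(): the state, without advancing time (a new reading comes with each control period).
- ctrl.snapshot(name): name is "scene" or "top"; returns the picture (400x640x3 uint8, blue, green, red); there is no depth.
- ctrl.get_calibration(name): a dict with "fx", "fy", "cx", "cy" (pixels), "R" (3x3) and "t" (3): a world point X has camera coordinates R X + t. Camera axes: x right, y down, z forward; pixel columns grow to the right and rows downward; lengths in m; the calibration is good to about 2 mm. A picture is of the moment at which its call begins. get_calibration takes no time and is no camera call.
- ctrl.close_job(): hands the job in, once; it reports no verdict.
Trained networks look in the newest picture that a camera, given by its name, has taken for a name from the list of things; names that differ only in an ending like _2 or _b are one class to them, and where a whole thing is asked for, a point or a joint stands for the part that bears it (a point fixed in the world has none). Each returns a list of dicts, best first, with "confidence" (0 to 1); they miss things now and then, are a little off and sometimes report something else, mostly with a low value. They report only what shows in the picture. A call takes as long as a camera call. They do not tell look-alikes from the thing itself.
- ctrl.cut_out(camera, name): "pixels" (400x640 bool, what is visible of it) and "pixel" ([column, row] in pixels, amid what is visible of it).
- ctrl.landmark_of(camera, name): "pixel" ([column, row] in pixels: a listed point, or the origin of a listed thing).
The state is a dict: "clock": time; "joint_pos": joint angles; "qvel": joint speeds; "tau": joint torques, N m; "tool_pos": TCP position; "orientation": TCP orientation; "force": force on the tool from outside, world axes, zero at the start; "moment": the same for the moment, N m; "opening": finger opening in m.
Only numpy, scipy, OpenCV 4.12 (cv2) and the standard library are available. Lean on these libraries where they do the work, as an engineer would, in place of code of your own. Each camera call takes 0.05 s, during which the arm holds its last target. There are 200 camera calls.

## Task

Pick up the loose cover plate by its grip bar and lay it flat on the block of the jig, with its long edge parallel to the sprung fence and a little clear of it, then slide it squarely against the fence and push the fence back about 9 mm, until the cover's edges are flush with the block's all round and the screw holes line up. Finish while still holding the cover there with that steady push (about 11 N) so that a colleague can put in the screws: do not let go, never ram the fence back to its end stop, and leave the crucible and the bottle behind alone.

Things in the scene. Friction and masses are not known exactly. Their poses are not given: they have to be found in the camera images.
- cover_center (a point): Centre of the loose cover, 20 mm above its underside, inside the grip bar. x along the cover's short side, y along its long side, z up; the cover is the same turned half round. The black grip bar stands in the middle of the plate: 16 mm thick along x, 56 mm long along y, rising from 8 to 40 mm above the underside.
- cover: The loose cover: aluminium plate 90 x 120 x 8 mm (x, y, z) with four 9 mm screw holes near its corners and a solid grip bar on top, 40 mm high in all, about 0.45 kg, lying on the worktop grip bar up. Origin at the centre of its underside, axes as for cover_center.
- jig: Fixed assembly jig with an aluminium base 215 x 150 x 10 mm on four 10 mm feet; it carries the grey block and the sprung fence. Origin on the worktop under the centre of the block; x points from the open side of the block towards the fence (the push direction), y along the fence, z up. The base runs from x = -70 to +145 mm.
- block_top (a point): Centre of the flat top face of the grey block on the jig, 55 mm above the worktop; axes as the jig. The block is 90 x 120 mm (x, y), the same outline as the cover, with four dark screw holes. When the cover is flush on it, cover_center lies 20 mm above this point.
- fence_face (a point): Middle of the front face of the steel fence bar, 61 mm above the worktop; moves with the fence. The bar is 130 mm long (y), its face spans 57 to 65 mm above the worktop and at rest stands 36 mm along x from the block's centre, overhanging the block's far edge by 9 mm.
- fence (a joint): How far the fence is pushed back along the jig's x, in m: 0 at rest, end stop at 0.020. Springs push it forward with 2 N at rest plus 1 N per mm, so 9 mm takes 11 N. At 9 mm its face is flush with the far edge of the block.
- crucible: Loose small white crucible, 43 mm wide and 32 mm high; bystander.
- bottle: Loose clear laboratory bottle, 56 mm wide and 112 mm high, open neck; bystander.
Not all that is in view belongs to the job. What is shaped like the cover but green or yellow is not meant.

How it is judged:
By the outcome, as a careful person would: the job done as asked, in the order asked, and still so for the second after the job is handed in, while the arm keeps its last pose, push and grip.
It also fails if it takes over 42 s, if anything falls off the work surface, if the arm or the gripper's body presses on something with over 40 N, if the wrist force passes 120 N, or if a joint passes its speed limit or range.

## Working session

There is one attempt and no reset: what is moved stays moved. The work goes in short steps, Python scripts to look and compute and a tool call to move; the robot and the scene stay as the last step left them, time stands still between calls to the robot, and variables do not carry over. Pictures are saved under pics/ and viewed, about 8 in all and at most 12, crops included, and the job is handed in when it is done.

Besides the shell and the picture viewer there is one more tool, called after ">>>" as name(argument=value, ...) on one line, values as JSON. drive_tool: Moves the arm, as the interface text tells. Its arguments: {"type":"object","properties":{"plan":{"type":"array","items":{"type":"array"}}},"required":["plan"]}

```bash
mkdir -p pics; ls; cat > h.py <<'E'
import numpy as np, cv2
from plant import ctrl
from scipy.spatial.transform import Rotation as Ro
def ray(cam,px,z):
    c=ctrl.get_calibration(cam);R=np.array(c["R"]);t=np.array(c["t"])
    d=R.T@np.array([(px[0]-c["cx"])/c["fx"],(px[1]-c["cy"])/c["fy"],1]);o=-R.T@t
    return o+d*(z-o[2])/d[2]
def proj(cam,X):
    c=ctrl.get_calibration(cam);p=np.array(c["R"])@np.array(X)+np.array(c["t"])
    return np.array([c["fx"]*p[0]/p[2]+c["cx"],c["fy"]*p[1]/p[2]+c["cy"]])
E
python3 - <<'E'
from h import *
np.set_printoptions(precision=4,suppress=True)
for cam in ["scene","top"]:
    im=ctrl.snapshot(cam);cv2.imwrite(f"pics/{cam}0.png",im)
    c=ctrl.get_calibration(cam);print(cam,c["fx"],-np.array(c["R"]).T@np.array(c["t"]),np.array(c["R"])[2])
    for n,z in [("cover_center",.02),("block_top",.055),("fence_face",.061),("jig",0),("crucible",0),("bottle",0)]:
        for d in ctrl.landmark_of(cam,n): print(n,np.round(d["pixel"],1),round(d["confidence"],2),ray(cam,d["pixel"],z))
print(ctrl.get_obs())
E
```

```text
pics
scene 472.0305289246067 [ 0.6532 -0.3202  0.9892] [-0.1526  0.5293 -0.8346]
cover_center [274.5 119.1] 0.83 [0.271  0.4957 0.02  ]
cover_center [287.2 174.4] 0.69 [0.3645 0.3272 0.02  ]
cover_center [342.5 136.1] 0.58 [0.4666 0.4881 0.02  ]
cover_center [351.5 190.2] 0.57 [0.533  0.3252 0.02  ]
block_top [293.2 291.5] 0.59 [0.4832 0.021  0.055 ]
fence_face [305.6 293.8] 0.7 [0.5106 0.021  0.061 ]
jig [289.6 299.4] 0.77 [0.4713 0.0215 0.    ]
jig [406.4 213.6] 0.37 [0.6767 0.3085 0.    ]
crucible [394.1 246.7] 0.79 [0.6658 0.2113 0.    ]
bottle [404.8 213.5] 0.62 [0.6729 0.3077 0.    ]
top 415.5890958308813 [0.3048 0.2692 1.2551] [ 0.1295 -0.0102 -0.9915]
cover_center [234.1 204. ] 0.95 [0.4502 0.5036 0.02  ]
cover_center [238.3 263. ] 0.88 [0.2761 0.4848 0.02  ]
cover_center [294.5 237.7] 0.82 [0.352  0.3214 0.02  ]
cover_center [291.1 181. ] 0.76 [0.5221 0.3348 0.02  ]
block_top [397.1 195. ] 0.66 [0.4787 0.0225 0.055 ]
fence_face [399.3 184.1] 0.96 [0.51   0.0169 0.061 ]
jig [390.3 199.2] 0.74 [0.4734 0.0322 0.    ]
crucible [332.5 134.5] 0.52 [0.6741 0.2101 0.    ]
crucible [292.6 182. ] 0.44 [0.5226 0.3312 0.    ]
bottle [297.7 136.3] 0.57 [0.6668 0.3182 0.    ]
{'clock': 0.7, 'joint_pos': array([ 84.0577,  20.5443,   0.6817,  -0.0014, -70.1372, -16.5056]), 'qvel': array([-0.0267,  0.0683, -0.065 , -0.0559,  0.0858, -0.0194]), 'tau': array([  0.0019, -58.2163,  29.3248,   7.001 ,   0.0126,  -0.    ]), 'tool_pos': array([0.2578, 0.6238, 0.2266]), 'orientation': array([  7.008 ,  89.9987, 164.5596]), 'force': array([ 0.4793,  0.2786, -0.2169]), 'moment': array([ 0.0308, -0.0217,  0.0062]), 'opening': 0.08755389746035942}
```

View pics/scene0.png

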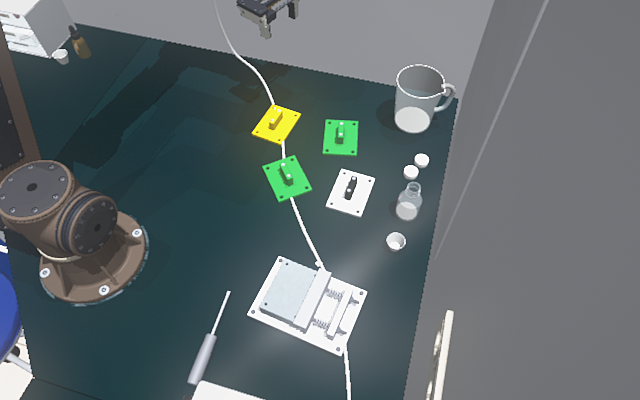

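View pics/top0.png

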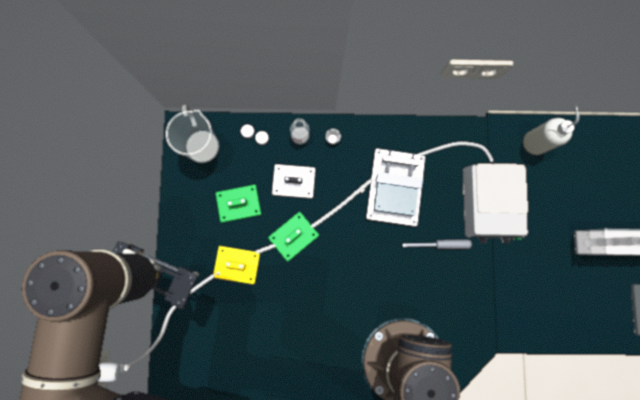

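The cover is the silver plate with the black bar: scene (351,190), top (293,181). The jig is at scene (306,303), top (396,187), with its fence facing +x.

```bash
python3 - <<'E'
from h import *
np.set_printoptions(precision=4,suppress=True)
rows=[]
for cam,b1,b2 in [("scene",(320,160,60,60),(240,248,140,110)),("top",(266,156,60,50),(355,140,80,90))]:
    im=ctrl.snapshot(cam)
    for n,c0 in [("cover",{"scene":(351,190),"top":(293,181)}[cam]),("jig",None),("fence_face",None)]:
        for d in ctrl.cut_out(cam,n):
            if c0 and np.hypot(*(np.array(d["pixel"])-c0))>15: continue
            if d["confidence"]<.3: continue
            m=d["pixels"].astype(np.uint8)
            cs=max(cv2.findContours(m,0,2)[0],key=cv2.contourArea)[:,0]
            z={"cover":.008,"jig":.02,"fence_face":.065}[n]
            w=np.array([ray(cam,p,z)[:2] for p in cs])
            r=cv2.minAreaRect((w*1000).astype(np.float32)); print(cam,n,round(d["confidence"],2),d["pixel"],m.sum(),r)
    a=[]
    for x,y,w,h in (b1,b2):
        s=min(390/w,300/h); k=cv2.resize(im[y:y+h,x:x+w],None,fx=s,fy=s,interpolation=cv2.INTER_CUBIC)
        print(cam,x,y,s); p=np.zeros((300,400,3),np.uint8);p[:k.shape[0],:k.shape[1]]=k[:300,:400];a.append(p)
    rows.append(np.hstack(a))
cv2.imwrite("pics/crop1.png",np.vstack(rows))
E
```

```text
scene cover 0.8 [350.8, 192.0] 1540 ((529.1555786132812, 327.09429931640625), (127.10485076904297, 93.6500015258789), 87.33898162841797)
scene jig 0.68 [306.5, 307.0] 6856 ((513.4810791015625, 22.229721069335938), (159.09779357910156, 216.61514282226562), 82.34417724609375)
scene fence_face 0.96 [313.6, 299.7] 1166 ((530.41455078125, 12.86495590209961), (139.2332305908203, 41.87458419799805), 81.72452545166016)
scene 320 160 5.0
scene 240 248 2.727272727272727
top cover 0.9 [293.4, 180.4] 1136 ((526.260498046875, 329.73333740234375), (123.00684356689453, 89.92721557617188), 83.96529388427734)
top jig 0.7 [391.8, 186.9] 3534 ((511.281005859375, 21.46202850341797), (152.98143005371094, 218.86953735351562), 81.95553588867188)
top fence_face 0.66 [333.6, 133.8] 169 ((652.7670288085938, 215.2996368408203), (42.165706634521484, 40.66287612915039), 46.33323669433594)
top fence_face 0.56 [397.1, 177.2] 443 ((524.6376953125, 20.028316497802734), (133.19847106933594, 32.74357604980469), 82.52293395996094)
top 266 156 6.0
top 355 140 3.3333333333333335
```

View pics/crop1.png

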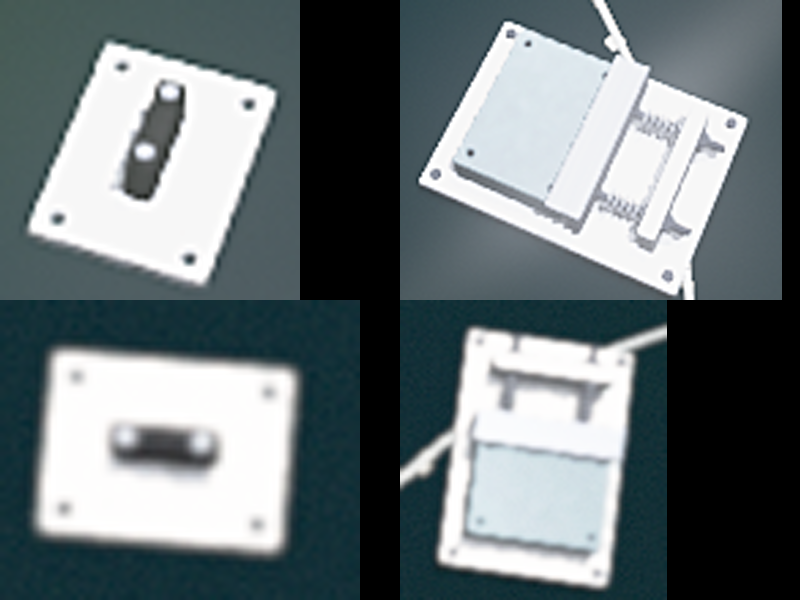

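The cover's four holes and the block's visible holes are clear, so I'll compute the poses from them.

```bash
python3 - <<'E'
from h import *
np.set_printoptions(precision=4,suppress=True)
def W(cam,pts,o,s,z): return np.array([ray(cam,[o[0]+(u+.5)/s-.5,o[1]+(v+.5)/s-.5],z)[:2] for u,v in pts])
ct=W("top",[(77,376-300),(268,392-300),(64,509-300),(257,524-300)],(266,156),6,.008)
cs=W("scene",[(122,66),(249,104),(58,218),(190,259)],(320,160),5,.008)
for n,c in (("top",ct),("scene",cs)):
    print(n,c.mean(0)); 
    for i,j in ((0,1),(2,3),(0,2),(1,3)): d=c[i]-c[j]; print(np.hypot(*d),np.degrees(np.arctan2(d[1],d[0])))
bs=W("scene",[(528-400,44),(470-400,153),(605-400,75),(549-400,187)],(240,248),300/110,.055)
bt=W("top",[(80,221),(191,237)],(355,140),300/90,.055)
print(bs,bs.mean(0),bt)
for d in (bs[0]-bs[1],bs[2]-bs[3],bs[2]-bs[0],bs[3]-bs[1],bt[0]-bt[1]): print(np.hypot(*d),np.degrees(np.arctan2(d[1],d[0])))
bs=W("scene",[(511-400,34),(436-400,174),(731-400,123),(668-400,275)],(240,248),300/110,.02)
bt=W("top",[(480-400,341-300),(621-400,361-300),(453-400,551-300),(597-400,573-300)],(355,140),300/90,.02)
for b in (bs,bt):print(b.mean(0),[np.degrees(np.arctan2(*(b[i]-b[j])[::-1])) for i,j in ((0,1),(2,3),(2,0),(3,1))])
E
```

```text
top [0.5256 0.3287]
0.09753376855856777 85.92182468283605
0.09781285562461182 86.26681326948994
0.06870633292485051 -4.135907406147918
0.06811766996477293 -3.9031490724369053
scene [0.5304 0.3285]
0.06837701334009066 175.5034047456975
0.06834839448634976 175.71670603497412
0.09836547993454466 86.10468895036405
0.09811074471623706 86.08925952575487
[[ 0.4498  0.0771]
 [ 0.4364 -0.0202]
 [ 0.5161  0.0686]
 [ 0.5019 -0.0288]] [0.4761 0.0242] [[ 0.4457  0.0768]
 [ 0.4329 -0.0202]]
0.0982298913624941 82.18566359503914
0.09837412387869623 81.70000098535323
0.06689102027892373 -7.3603144173475075
0.06605621806204466 -7.476618359290974
0.09781496050751472 82.47240614381874
[0.5139 0.0197] [np.float64(82.48673001738051), np.float64(82.51600140434574), np.float64(-7.489087514548485), np.float64(-7.387441075498657)]
[0.5103 0.0183] [np.float64(82.55335329773797), np.float64(81.99446132543089), np.float64(172.40793606223636), np.float64(172.4892375458257)]
```

```bash
cat >> h.py <<'E'
def to(p,yaw):
    """shift/turn to TCP p, tool down, tool y along world dir yaw or yaw+180 (nearest)"""
    o=ctrl.get_obs(); R0=Ro.from_euler("xyz",o["orientation"],degrees=True); best=None
    for s in (0,180):
        a=np.radians(yaw+s); y=np.array([np.cos(a),np.sin(a),0]); x=np.array([0,0,-1.])
        w=(R0.inv()*Ro.from_matrix(np.column_stack([x,y,np.cross(x,y)]))).as_rotvec(degrees=True)
        if best is None or np.linalg.norm(w)<np.linalg.norm(best): best=w
    print("clock",o["clock"],"tcp",o["tool_pos"],"joints",np.round(o["joint_pos"],1),"f",o["force"],"open",o["opening"])
    print("R0\n",R0.as_matrix()); print("shift",R0.inv().apply(np.array(p)-o["tool_pos"]),"turn",best)
E
python3 - <<'E'
from h import *
np.set_printoptions(precision=4,suppress=True)
to([.528,.3286,.10],-4)
E
```

```text
clock 1.1 tcp [0.2578 0.6238 0.2266] joints [ 84.1  20.5   0.7   0.  -70.1 -16.5] f [-0.0516  0.679   0.5969] open 0.08781175648186411
R0
 [[ 0.     -0.3819 -0.9242]
 [ 0.     -0.9242  0.3819]
 [-1.     -0.      0.    ]]
shift [ 0.1266  0.1697 -0.3625] turn [71.5506  0.0008  0.0009]
```

>>> drive_tool(plan=[[[0.0, 0.034, -0.072], [14, 0, 0], 1], [[0.02, 0.068, -0.145], [28, 0, 0], 1], [[0.04, 0.102, -0.217], [43, 0, 0], 1], [[0.06, 0.136, -0.29], [57, 0, 0], 1], [[0.08, 0.17, -0.3625], [71.5, 0, 0], 1], [[0.08, 0.17, -0.3625], [71.5, 0, 0], 1], [[0.08, 0.17, -0.3625], [71.5, 0, 0], 1], [[0.08, 0.17, -0.3625], [71.5, 0, 0], 1], [[0.08, 0.17, -0.3625], [71.5, 0, 0], 1], [[0.08, 0.17, -0.3625], [71.5, 0, 0], 1], [[0.08, 0.17, -0.3625], [71.5, 0, 0], 1], [[0.08, 0.17, -0.3625], [71.5, 0, 0], 1], [[0.08, 0.17, -0.3625], [71.5, 0, 0], 1]])

```text
clock: 2.18
tool_pos: [0.5281, 0.3282, 0.1466]
orientation: [-55.0, 90.0, 31.1]
force: [-0.2, 0.2, -0.3]
opening: 0.0876
```

```bash
python3 - <<'E'
from h import *
np.set_printoptions(precision=4,suppress=True)
to([.528,.3286,.012],-4)
im=ctrl.snapshot("scene"); o=ctrl.get_obs()["tool_pos"]
print(proj("scene",o))
cv2.imwrite("pics/s2.png",cv2.resize(im[130:270,270:450],None,fx=4,fy=4,interpolation=2))
E
```

```text
clock 2.1833 tcp [0.5281 0.3282 0.1466] joints [ 49.8  19.1 -12.5   0.  -58.4 -53.8] f [-0.2472  0.2478 -0.3087] open 0.08761781273747889
R0
 [[ 0.0001 -0.9976  0.0686]
 [ 0.0001  0.0686  0.9976]
 [-1.     -0.0001  0.0001]]
shift [0.1346 0.0002 0.0004] turn [0.0638 0.0051 0.0072]
[352.1524 156.9741]
```

View pics/s2.png

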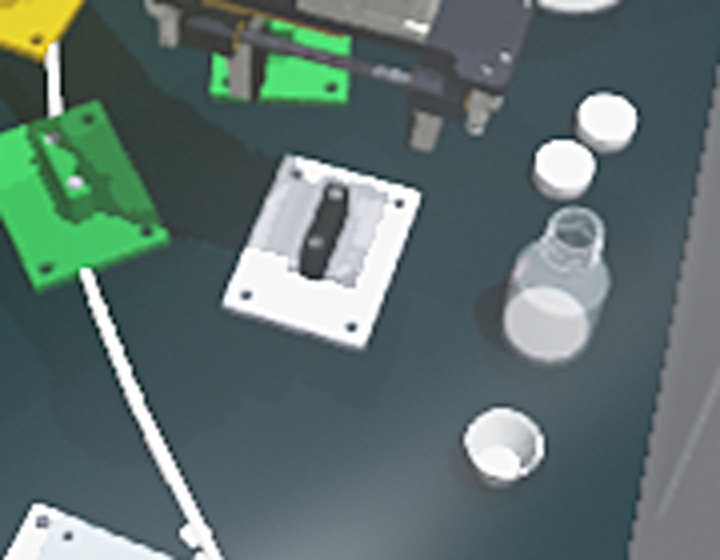

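The open fingers straddle the cover (tips near crop (243,95) and (425,145)), centred over the bar. The bottle stands clear to the right.

>>> drive_tool(plan=[[[0.03, 0, 0], [0, 0, 0], 1], [[0.06, 0, 0], [0, 0, 0], 1], [[0.085, 0, 0], [0, 0, 0], 1], [[0.105, 0, 0], [0, 0, 0], 1], [[0.12, 0, 0], [0, 0, 0], 1], [[0.13, 0, 0], [0, 0, 0], 1], [[0.134, 0, 0], [0, 0, 0], 1], [[0.134, 0, 0], [0, 0, 0], 1], [[0.134, 0, 0], [0, 0, 0], 1]])

```text
clock: 2.98
tool_pos: [0.528, 0.3297, 0.0137]
orientation: [-45.4, 89.9, 40.8]
force: [-0.5, -0.2, 0.6]
opening: 0.0875
```

>>> drive_tool(plan=[[[0, 0, 0], [0, 0, 0], 0], [[0, 0, 0], [0, 0, 0], 0], [[0, 0, 0], [0, 0, 0], 0], [[0, 0, 0], [0, 0, 0], 0], [[0, 0, 0], [0, 0, 0], 0], [[0, 0, 0], [0, 0, 0], 0], [[0, 0, 0], [0, 0, 0], 0], [[0, 0, 0], [0, 0, 0], 0], [[0, 0, 0], [0, 0, 0], 0], [[0, 0, 0], [0, 0, 0], 0], [[0, 0, 0], [0, 0, 0], 0], [[0, 0, 0], [0, 0, 0], 0]])

```text
clock: 3.98
tool_pos: [0.5278, 0.3297, 0.0137]
orientation: [-39.1, 89.9, 47.1]
force: [-2.1, -0.3, 0.4]
opening: 0.016
```

```bash
python3 - <<'E'
from h import *
np.set_printoptions(precision=4,suppress=True)
to([.4593,.0272,.115],-7.6)
E
```

```text
clock 3.9833 tcp [0.5278 0.3297 0.0137] joints [ 49.9  27.5 -19.9   0.  -42.6 -53.8] f [-2.1416 -0.2963  0.3944] open 0.01596919015403096
R0
 [[ 0.0009 -0.9978  0.0665]
 [ 0.001   0.0665  0.9978]
 [-1.     -0.0008  0.001 ]]
shift [-0.1017  0.0482 -0.3063] turn [3.7845 0.0602 0.0457]
```

>>> drive_tool(plan=[[[-0.01, 0, 0], [0, 0, 0], 0], [[-0.03, 0, 0], [0, 0, 0], 0], [[-0.055, 0, 0], [0, 0, 0], 0], [[-0.08, 0, 0], [0, 0, 0], 0], [[-0.1, 0.002, -0.012], [0.2, 0, 0], 0], [[-0.101, 0.006, -0.035], [0.5, 0, 0], 0], [[-0.101, 0.01, -0.06], [1, 0, 0], 0], [[-0.101, 0.014, -0.09], [1.4, 0, 0], 0], [[-0.101, 0.019, -0.12], [1.8, 0, 0], 0], [[-0.101, 0.024, -0.15], [2.2, 0, 0], 0], [[-0.101, 0.028, -0.18], [2.6, 0, 0], 0], [[-0.101, 0.033, -0.21], [3, 0, 0], 0], [[-0.101, 0.038, -0.24], [3.4, 0, 0], 0], [[-0.101, 0.042, -0.265], [3.6, 0, 0], 0], [[-0.101, 0.045, -0.285], [3.8, 0, 0], 0], [[-0.101, 0.047, -0.298], [3.8, 0, 0], 0], [[-0.101, 0.048, -0.304], [3.8, 0, 0], 0], [[-0.102, 0.048, -0.3063], [3.8, 0, 0], 0], [[-0.102, 0.048, -0.3063], [3.8, 0, 0], 0], [[-0.102, 0.048, -0.3063], [3.8, 0, 0], 0]])

```text
clock: 5.65
tool_pos: [0.46, 0.0278, 0.1155]
orientation: [-42.6, 89.9, 39.8]
force: [0.7, 0.7, -4.1]
opening: 0.0161
```

```bash
python3 - <<'E'
from h import *
np.set_printoptions(precision=4,suppress=True)
to([.4593,.0272,.075],-7.6)
im=ctrl.snapshot("scene"); it=ctrl.snapshot("top")
a=cv2.resize(im[220:360,230:400],(680,560),interpolation=2)[:, :400]
a=cv2.resize(im[240:360,240:380],(560,480),interpolation=2)
b=cv2.resize(it[140:240,350:440],(240,267),interpolation=2)
p=np.zeros((480,800,3),np.uint8);p[:,:560]=a;p[:267,560:]=b
cv2.imwrite("pics/s3.png",p)
E
```

```text
clock 5.65 tcp [0.46   0.0278 0.1155] joints [ 28.    6.5 -34.4  -0.  -49.1 -35.6] f [ 0.7466  0.7111 -4.1355] open 0.016071304743807902
R0
 [[ 0.0014 -0.9912  0.1322]
 [ 0.0012  0.1322  0.9912]
 [-1.     -0.0013  0.0014]]
shift [ 0.0405  0.0007 -0.0008] turn [0.0056 0.0795 0.0732]
```

View pics/s3.png

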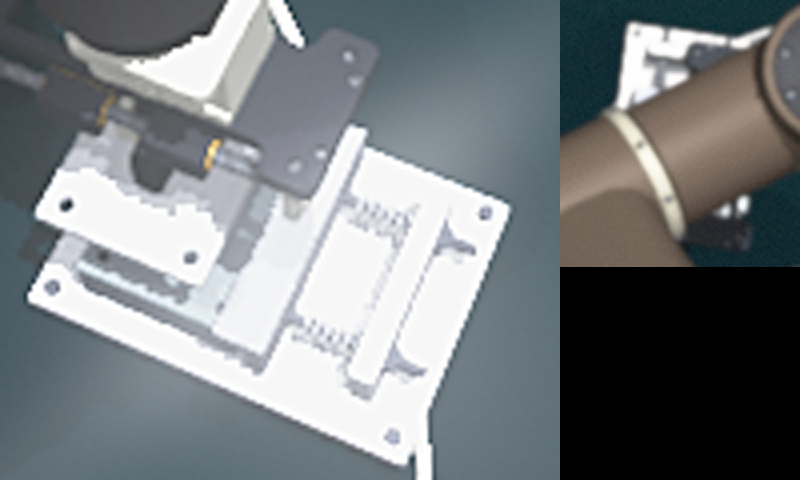

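The held cover shows its two near holes at crop (66,204) and (190,258), still to the left of the fence and above the block. The arm hides the top view.

```bash
python3 - <<'E'
from h import *
np.set_printoptions(precision=4,suppress=True)
a=np.radians(-7.6);J=np.array([[np.cos(a),np.sin(a)],[-np.sin(a),np.cos(a)]])
z=.1155-.0137+.008
h=np.array([ray("scene",[240+(u+.5)/4-.5,240+(v+.5)/4-.5],z)[:2] for u,v in ((66,204),(190,258))])
d=h[1]-h[0];print(np.hypot(*d),np.degrees(np.arctan2(d[1],d[0])))
B=np.array([[.4364,-.0202],[.5019,-.0288]])
print("cover mid rel block mid (jig)",J@(h.mean(0)-B.mean(0)), J@(h[0]-B[0]), J@(h[1]-B[1]))
E
```

```text
0.06815517721918143 -7.946059955694865
cover mid rel block mid (jig) [-0.0132  0.0006] [-0.0142  0.0009] [-0.0121  0.0004]
```

>>> drive_tool(plan=[[[0.01, 0.0015, -0.0006], [0, 0, 0], 0], [[0.022, 0.0015, -0.0006], [0, 0.08, 0.07], 0], [[0.032, 0.0015, -0.0006], [0, 0.08, 0.07], 0], [[0.039, 0.0015, -0.0006], [0, 0.08, 0.07], 0], [[0.042, 0.0015, -0.0006], [0, 0.08, 0.07], 0], [[0.043, 0.0015, -0.0006], [0, 0.08, 0.07], 0], [[0.043, 0.0015, -0.0006], [0, 0.08, 0.07], 0], [[0.043, 0.0015, -0.0006], [0, 0.08, 0.07], 0]])

```text
clock: 6.42
tool_pos: [0.4587, 0.0278, 0.0727]
orientation: [-79.4, 90.0, 3.1]
force: [0.2, -0.6, -3.9]
opening: 0.016
```

```bash
python3 - <<'E'
from h import *
np.set_printoptions(precision=4,suppress=True)
to([.4593,.0272,.0687],-7.6)
E
```

```text
clock 6.4167 tcp [0.4587 0.0278 0.0727] joints [ 28.1   9.9 -37.4   0.  -42.7 -35.7] f [ 0.2255 -0.591  -3.8989] open 0.01601543096080855
R0
 [[ 0.0003 -0.9913  0.1315]
 [ 0.      0.1315  0.9913]
 [-1.     -0.0002  0.    ]]
shift [ 0.004  -0.0007 -0.0005] turn [0.046  0.0027 0.0141]
```

>>> drive_tool(plan=[[[0.002, 0, 0], [0, 0, 0], 0], [[0.003, 0, 0], [0, 0, 0], 0], [[0.003, 0, 0], [0, 0, 0], 0], [[0.0035, 0, 0], [0, 0, 0], 0], [[0.0035, 0, 0], [0, 0, 0], 0], [[0.0035, 0, 0], [0, 0, 0], 0]])

```text
clock: 6.92
tool_pos: [0.4587, 0.0278, 0.0692]
orientation: [-84.0, 90.0, -1.5]
force: [-0.6, 0.0, -4.8]
opening: 0.016
```

>>> drive_tool(plan=[[[0.0005, 0, 0], [0, 0, 0], 0], [[0.0007, 0, 0], [0, 0, 0], 0], [[0.0007, 0, 0], [0, 0, 0], 0], [[0.0007, 0, 0], [0, 0, 0], 0]])

```text
clock: 7.25
tool_pos: [0.4588, 0.0278, 0.0686]
orientation: [-77.2, 90.0, 5.2]
force: [0.1, 0.2, -3.0]
opening: 0.0157
```

>>> drive_tool(plan=[[[0.0005, 0, 0], [0, 0, 0], 0], [[0.0005, 0, 0], [0, 0, 0], 0], [[0.0005, 0, 0], [0, 0, 0], 0]])

```text
clock: 7.5
tool_pos: [0.4588, 0.0278, 0.0686]
orientation: [-86.4, 90.0, -3.9]
force: [-4.1, -0.4, 5.7]
opening: 0.0158
```

```bash
python3 - <<'E'
from h import *
im=ctrl.snapshot("scene")
cv2.imwrite("pics/s4.png",cv2.resize(im[255:345,240:340],(800,720)[:2] if 0 else (660,594),interpolation=2))
E
```

```text
(no output)
```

View pics/s4.png

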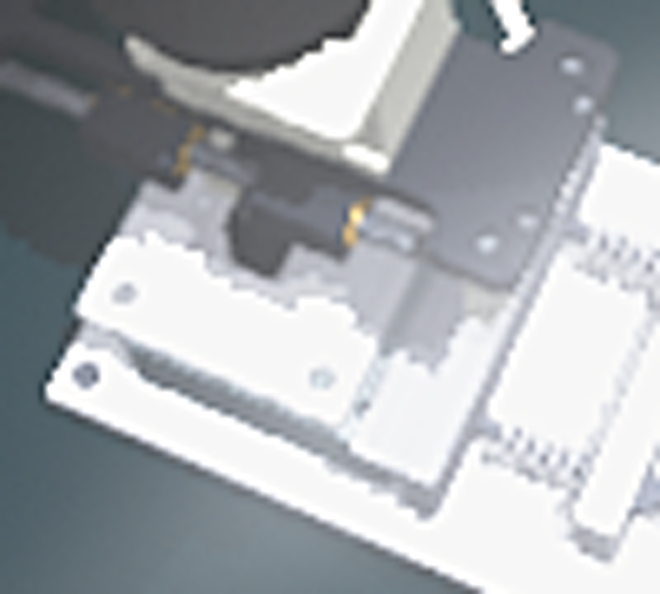

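The cover lies flat on the block with its near holes at (123,293) and (322,378). There is a narrow strip of block between it and the fence.

```bash
python3 - <<'E'
from h import *
np.set_printoptions(precision=4,suppress=True)
a=np.radians(-7.6);J=np.array([[np.cos(a),np.sin(a)],[-np.sin(a),np.cos(a)]])
h=np.array([ray("scene",[240+(u+.5)/6.6-.5,255+(v+.5)/6.6-.5],.063)[:2] for u,v in ((123,293),(322,378))])
d=h[1]-h[0];print(np.hypot(*d),np.degrees(np.arctan2(d[1],d[0])))
B=np.array([[.4364,-.0202],[.5019,-.0288]])
print(J@(h.mean(0)-B.mean(0)), J@(h[0]-B[0]), J@(h[1]-B[1]))
to([.4593,.0272,.0687],-7.6)
E
```

```text
0.06871880613529942 -7.3671025335082
[-0.0147  0.0011] [-0.016  0.001] [-0.0133  0.0011]
clock 7.55 tcp [0.4588 0.0278 0.0686] joints [ 28.1  10.2 -37.7   0.  -42.  -35.7] f [-3.8438  0.3983  5.4878] open 0.015679231517400128
R0
 [[ 0.0007 -0.9914  0.1312]
 [ 0.      0.1312  0.9914]
 [-1.     -0.0007  0.0001]]
shift [-0.0001 -0.0006 -0.0005] turn [0.0603 0.0055 0.0373]
```

>>> drive_tool(plan=[[[0.0002, -0.0006, -0.0003], [0, 0, 0], 0], [[0.0002, -0.0012, -0.0006], [0, 0, 0], 0], [[0.0002, -0.0018, -0.0007], [0, 0, 0], 0], [[0.0002, -0.0024, -0.0007], [0, 0, 0], 0], [[0.0002, -0.003, -0.0007], [0, 0, 0], 0], [[0.0002, -0.0036, -0.0007], [0, 0, 0], 0], [[0.0002, -0.004, -0.0007], [0, 0, 0], 0], [[0.0002, -0.004, -0.0007], [0, 0, 0], 0], [[0.0002, -0.004, -0.0007], [0, 0, 0], 0]])

```text
clock: 8.3
tool_pos: [0.4621, 0.0264, 0.0686]
orientation: [144.0, 90.0, -133.6]
force: [-6.6, 1.5, 8.2]
opening: 0.0154
```

>>> drive_tool(plan=[[[0, -0.0006, 0], [0, 0, 0], 0], [[0, -0.0012, 0], [0, 0, 0], 0], [[0, -0.0018, 0], [0, 0, 0], 0], [[0, -0.002, 0], [0, 0, 0], 0], [[0, -0.002, 0], [0, 0, 0], 0]])

```text
clock: 8.72
tool_pos: [0.464, 0.026, 0.0686]
orientation: [134.9, 89.9, -142.7]
force: [-4.6, 0.5, 4.6]
opening: 0.0159
```

>>> drive_tool(plan=[[[0, -0.0006, 0], [0, 0, 0], 0], [[0, -0.0012, 0], [0, 0, 0], 0], [[0, -0.0018, 0], [0, 0, 0], 0], [[0, -0.002, 0], [0, 0, 0], 0], [[0, -0.002, 0], [0, 0, 0], 0]])

```text
clock: 9.13
tool_pos: [0.4655, 0.0257, 0.0686]
orientation: [116.3, 89.9, -161.2]
force: [-7.0, 2.4, 8.0]
opening: 0.0159
```

```bash
python3 - <<'E'
from h import *
np.set_printoptions(precision=4,suppress=True)
to([.4593,.0272,.0687],-7.6); print(ctrl.get_obs()["moment"])
im=ctrl.snapshot("scene")
cv2.imwrite("pics/s5.png",cv2.resize(im[255:345,240:340],(660,594),interpolation=2))
E
```

```text
clock 9.1333 tcp [0.4655 0.0257 0.0686] joints [ 27.4  10.9 -36.8  -0.  -42.4 -35. ] f [-7.0176  2.4362  8.0137] open 0.01586149963998045
R0
 [[-0.0016 -0.9913  0.1316]
 [-0.0005  0.1316  0.9913]
 [-1.      0.0015 -0.0008]]
shift [-0.0001  0.0063  0.0007] turn [ 0.0376 -0.0434 -0.0876]
[1.0066 2.5152 0.0199]
```

View pics/s5.png

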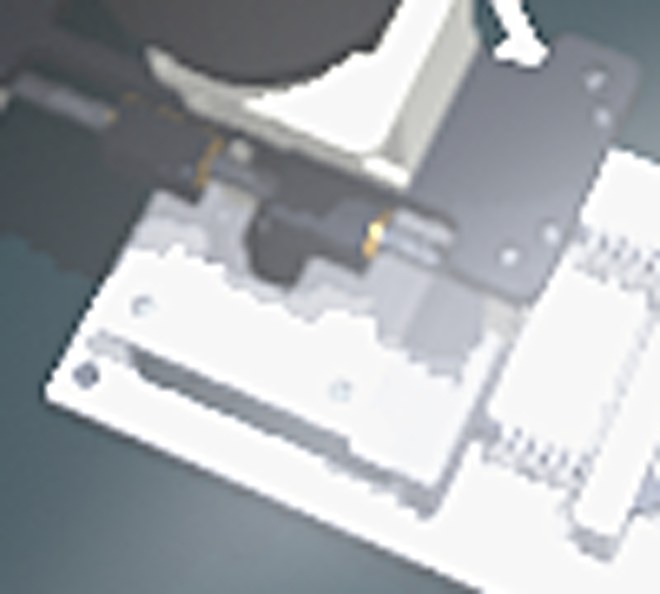

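Now the cover's edge meets the fence, with near holes at (141,306) and (341,391). Next I push the fence back slowly.

>>> drive_tool(plan=[[[-0.0002, -0.0006, 0], [0, 0, -0.08], 0], [[-0.0002, -0.0012, 0], [0, 0, -0.08], 0], [[-0.0002, -0.0018, 0], [0, 0, -0.08], 0], [[-0.0002, -0.0024, 0], [0, 0, -0.08], 0], [[-0.0002, -0.003, 0], [0, 0, -0.08], 0], [[-0.0002, -0.003, 0], [0, 0, -0.08], 0]])

```text
clock: 9.68
tool_pos: [0.4672, 0.0252, 0.0686]
orientation: [117.5, 89.9, -160.0]
force: [-10.2, 3.4, 9.5]
opening: 0.0157
```

>>> drive_tool(plan=[[[-0.0002, -0.0006, 0], [0, 0, -0.05], 0], [[-0.0002, -0.0012, 0], [0, 0, -0.05], 0], [[-0.0002, -0.0018, 0], [0, 0, -0.05], 0], [[-0.0002, -0.0024, 0], [0, 0, -0.05], 0], [[-0.0002, -0.003, 0], [0, 0, -0.05], 0], [[-0.0002, -0.003, 0], [0, 0, -0.05], 0]])

```text
clock: 10.18
tool_pos: [0.4684, 0.0248, 0.0686]
orientation: [111.5, 89.7, -166.1]
force: [-13.4, 5.3, 11.3]
opening: 0.016
```

```bash
python3 - <<'E'
from h import *
np.set_printoptions(precision=4,suppress=True)
to([.4748,.025,.0687],-7.6); print(ctrl.get_obs()["moment"])
E
```

```text
clock 10.1833 tcp [0.4684 0.0248 0.0686] joints [ 27.1  11.2 -36.3  -0.1 -42.7 -34.7] f [-13.3862   5.328   11.2761] open 0.016041508255632168
R0
 [[-0.0045 -0.9912  0.1325]
 [-0.0011  0.1325  0.9912]
 [-1.      0.0044 -0.0017]]
shift [-0.0001 -0.0063  0.001 ] turn [-0.0163 -0.0983 -0.2493]
[ 2.229   4.3895 -0.0046]
```

>>> drive_tool(plan=[[[-0.0006, -0.0004, 0.0003], [0, -0.1, -0.25], 0], [[-0.0006, -0.001, 0.0006], [0, -0.1, -0.25], 0], [[-0.0006, -0.0016, 0.0009], [0, -0.1, -0.25], 0], [[-0.0006, -0.0022, 0.0012], [0, -0.1, -0.25], 0], [[-0.0006, -0.0028, 0.0014], [0, -0.1, -0.25], 0], [[-0.0006, -0.003, 0.0015], [0, -0.1, -0.25], 0], [[-0.0006, -0.003, 0.0015], [0, -0.1, -0.25], 0]])

```text
clock: 10.77
tool_pos: [0.4692, 0.0248, 0.0687]
orientation: [118.0, 89.7, -159.6]
force: [-10.7, -1.0, 9.0]
opening: 0.0159
```

```bash
python3 - <<'E'
from h import *
np.set_printoptions(precision=4,suppress=True)
to([.4741,.0249,.0687],-7.6); print(ctrl.get_obs()["moment"])
E
```

```text
clock 10.7667 tcp [0.4692 0.0248 0.0687] joints [ 27.1  11.3 -36.2  -0.  -42.7 -34.7] f [-10.7331  -0.9542   9.0422] open 0.015893076537505862
R0
 [[-0.0043 -0.9911  0.1331]
 [-0.0016  0.1332  0.9911]
 [-1.      0.0041 -0.0022]]
shift [-0.0001 -0.0048  0.0007] turn [-0.0517 -0.1244 -0.2338]
[0.0012 3.774  0.1056]
```

>>> drive_tool(plan=[[[-0.0006, -0.0015, 0.0006], [0, -0.15, -0.3], 0], [[-0.0008, -0.002, 0.0008], [0, -0.2, -0.4], 0], [[-0.0008, -0.0025, 0.001], [0, -0.2, -0.4], 0], [[-0.0008, -0.003, 0.001], [0, -0.2, -0.4], 0], [[-0.0008, -0.0035, 0.001], [0, -0.2, -0.4], 0], [[-0.0008, -0.004, 0.001], [0, -0.2, -0.4], 0], [[-0.0008, -0.0045, 0.001], [0, -0.2, -0.4], 0], [[-0.0008, -0.005, 0.001], [0, -0.2, -0.4], 0], [[-0.0008, -0.005, 0.001], [0, -0.2, -0.4], 0]])

```text
clock: 11.52
tool_pos: [0.4714, 0.0245, 0.0686]
orientation: [102.1, 89.9, -175.6]
force: [-14.0, 4.0, 9.0]
opening: 0.0159
```

```bash
python3 - <<'E'
from h import *
np.set_printoptions(precision=4,suppress=True)
to([.4741,.0249,.0687],-7.6); print(ctrl.get_obs()["moment"])
im=ctrl.snapshot("scene")
cv2.imwrite("pics/s6.png",cv2.resize(im[255:345,240:340],(660,594),interpolation=2))
E
```

```text
clock 11.5167 tcp [0.4714 0.0245 0.0686] joints [ 26.9  11.4 -36.1  -0.1 -42.6 -34.6] f [-14.0488   4.0092   8.9565] open 0.015865501800247966
R0
 [[-0.0023 -0.991   0.1341]
 [-0.0002  0.1341  0.991 ]
 [-1.      0.0023 -0.0005]]
shift [-0.0001 -0.0026  0.0008] turn [-0.1082 -0.0277 -0.1295]
[1.576  4.9151 0.1247]
```

View pics/s6.png

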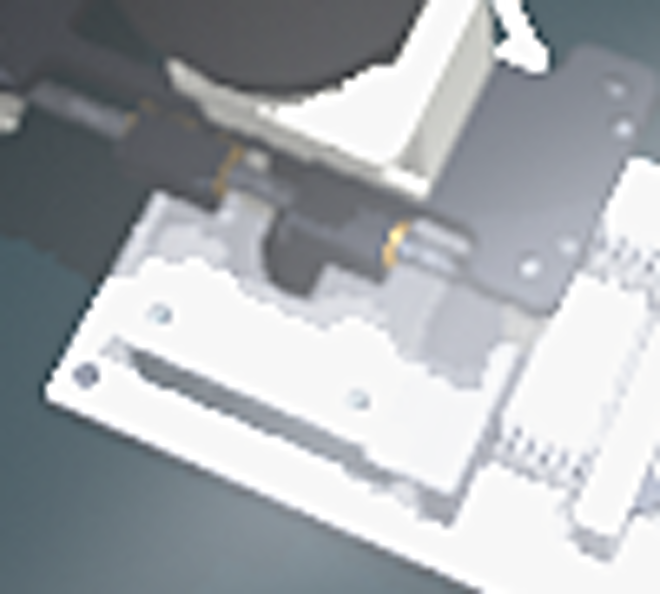

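The holes are now at (160,314) and (358,399), and the fence's near-end corner has moved from (425,515) to (447,522).

```bash
python3 - <<'E'
from h import *
np.set_printoptions(precision=4,suppress=True)
a=np.radians(-7.6);J=np.array([[np.cos(a),np.sin(a)],[-np.sin(a),np.cos(a)]])
w=lambda u,v,z:ray("scene",[240+(u+.5)/6.6-.5,255+(v+.5)/6.6-.5],z)[:2]
B=np.array([[.4364,-.0202],[.5019,-.0288]])
h=np.array([w(160,314,.063),w(358,399,.063)]);d=h[1]-h[0]
print(np.hypot(*d),np.degrees(np.arctan2(d[1],d[0])),J@(h.mean(0)-B.mean(0)), J@(h[0]-B[0]), J@(h[1]-B[1]))
print("fence move",J@(w(447,522,.057)-w(425,515,.057)))
E
```

```text
0.06796369874255596 -7.449467730728873 [-0.0013 -0.0004] [-0.0023 -0.0005] [-0.0004 -0.0004]
fence move [0.0069 0.0007]
```

>>> drive_tool(plan=[[[-0.0008, -0.0028, 0.0013], [0, -0.2, -0.4], 0], [[-0.001, -0.0033, 0.0015], [0, -0.2, -0.45], 0], [[-0.0012, -0.0038, 0.0016], [0, -0.2, -0.5], 0], [[-0.0012, -0.0042, 0.0017], [0, -0.2, -0.5], 0], [[-0.0012, -0.0046, 0.0017], [0, -0.2, -0.5], 0], [[-0.0012, -0.0048, 0.0017], [0, -0.2, -0.5], 0], [[-0.0012, -0.0048, 0.0017], [0, -0.2, -0.5], 0], [[-0.0012, -0.0048, 0.0017], [0, -0.2, -0.5], 0]])

```text
clock: 12.23
tool_pos: [0.4723, 0.0244, 0.0686]
orientation: [74.8, 90.0, 157.1]
force: [-16.2, 3.4, 8.5]
opening: 0.016
```

```bash
python3 - <<'E'
from h import *
np.set_printoptions(precision=4,suppress=True)
to([.4741,.0249,.0687],-7.6); print(ctrl.get_obs()["moment"])
im=ctrl.snapshot("scene")
cv2.imwrite("pics/s7.png",cv2.resize(im[255:345,240:340],(660,594),interpolation=2))
E
```

```text
clock 12.2333 tcp [0.4723 0.0244 0.0686] joints [ 26.9  11.4 -36.1  -0.  -42.5 -34.6] f [-16.1562   3.3562   8.4992] open 0.015987152023262795
R0
 [[-0.0005 -0.9908  0.1351]
 [ 0.0002  0.1351  0.9908]
 [-1.      0.0005  0.0001]]
shift [-0.0001 -0.0017  0.0008] turn [-0.1658  0.0084 -0.0307]
[1.4261 5.7356 0.1134]
```

View pics/s7.png

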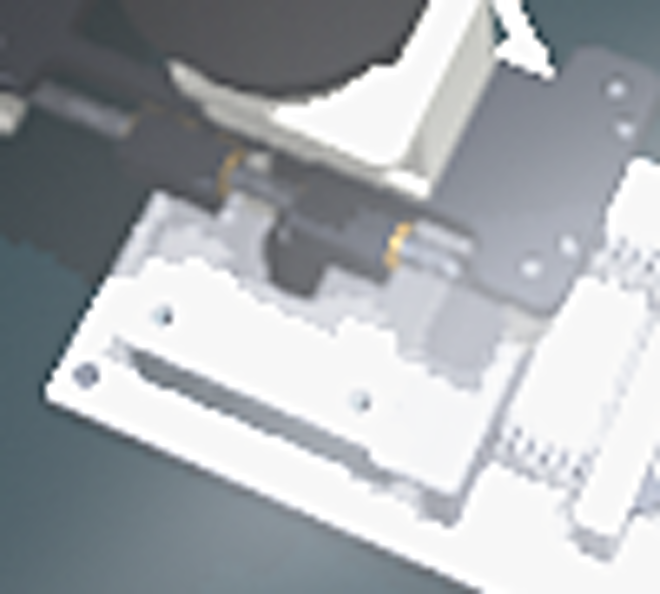

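The holes are at (162,316) and (360,401), with the block's dark holes starting to show through. About 1.3 mm remains in the push direction.

>>> drive_tool(plan=[[[-0.001, -0.0036, 0.0018], [0.05, -0.1, -0.45], 0], [[-0.0013, -0.004, 0.0022], [0.1, -0.1, -0.5], 0], [[-0.0014, -0.0044, 0.0026], [0.1, -0.1, -0.5], 0], [[-0.0014, -0.0048, 0.0028], [0.1, -0.1, -0.5], 0], [[-0.0014, -0.0052, 0.003], [0.1, -0.1, -0.5], 0], [[-0.0014, -0.0054, 0.003], [0.1, -0.1, -0.5], 0], [[-0.0014, -0.0054, 0.003], [0.1, -0.1, -0.5], 0], [[-0.0014, -0.0054, 0.003], [0.1, -0.1, -0.5], 0]])

```text
clock: 12.95
tool_pos: [0.4726, 0.0244, 0.0686]
orientation: [161.1, 89.8, -116.8]
force: [-18.1, -0.2, 12.1]
opening: 0.0161
```

```bash
python3 - <<'E'
from h import *
np.set_printoptions(precision=4,suppress=True)
to([.4741,.0249,.0687],-7.6); print(ctrl.get_obs()["moment"])
im=ctrl.snapshot("scene")
cv2.imwrite("pics/s8.png",cv2.resize(im[255:345,240:340],(660,594),interpolation=2))
E
```

```text
clock 12.95 tcp [0.4726 0.0244 0.0686] joints [ 26.9  11.5 -36.    0.2 -42.6 -35. ] f [-18.0531  -0.1982  12.0581] open 0.016102268483891843
R0
 [[-0.0014 -0.9904  0.1381]
 [-0.0027  0.1381  0.9904]
 [-1.      0.001  -0.0029]]
shift [-0.0001 -0.0014  0.0007] turn [-0.3366 -0.1641 -0.0566]
[-0.0562  6.7111  0.2665]
```

View pics/s8.png

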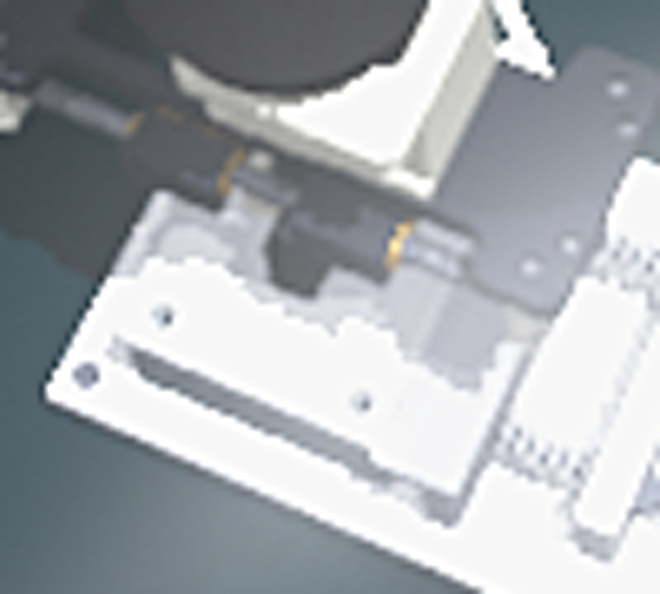

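The holes are hardly moved, at (163,316) and (362,402). The downward press is adding friction, so I'll ease it while keeping the push.

>>> drive_tool(plan=[[[-0.0015, -0.0045, 0.0018], [-0.15, -0.1, -0.45], 0], [[-0.0018, -0.005, 0.0018], [-0.2, -0.15, -0.45], 0], [[-0.002, -0.005, 0.0018], [-0.25, -0.15, -0.45], 0], [[-0.0022, -0.005, 0.0018], [-0.25, -0.15, -0.45], 0], [[-0.0022, -0.005, 0.0018], [-0.25, -0.15, -0.45], 0]])

```text
clock: 13.42
tool_pos: [0.4737, 0.0241, 0.0687]
orientation: [170.4, 89.8, -107.4]
force: [-12.4, 1.8, -2.0]
opening: 0.0157
```

```bash
python3 - <<'E'
from h import *
np.set_printoptions(precision=4,suppress=True)
to([.4741,.0249,.0687],-7.6); print(ctrl.get_obs()["moment"])
E
```

```text
clock 13.4167 tcp [0.4737 0.0241 0.0687] joints [ 26.9  11.6 -35.9   0.2 -42.6 -34.8] f [-12.3877   1.8389  -1.98  ] open 0.015694763167909614
R0
 [[-0.001  -0.9908  0.1353]
 [-0.0031  0.1353  0.9908]
 [-1.      0.0005 -0.0032]]
shift [ 0.     -0.0003  0.0008] turn [-0.174  -0.1856 -0.0316]
[0.9415 4.1365 0.1691]
```

```bash
python3 - <<'E'
from h import *
im=ctrl.snapshot("scene")
cv2.imwrite("pics/s9.png",cv2.resize(im[255:345,240:340],(660,594),interpolation=2))
E
```

```text
(no output)
```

View pics/s9.png

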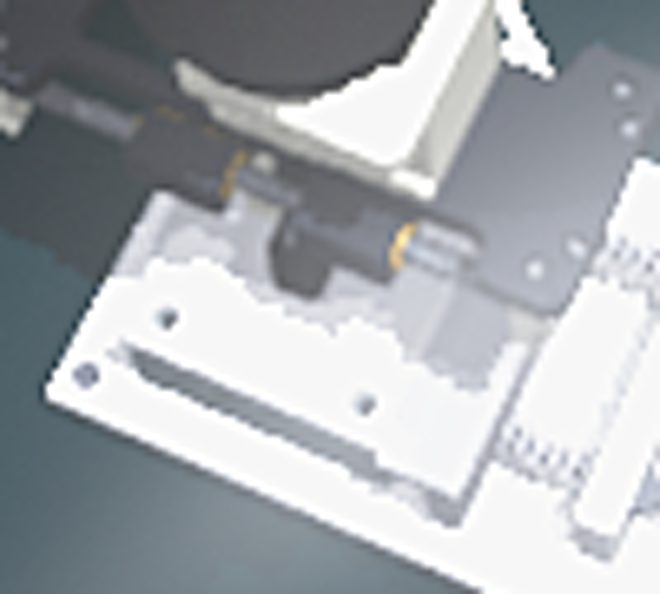

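The cover's near holes, (167,319) and (365,404), are now solid dark, so the block's holes lie under them. A sub-pixel check against the first image follows.

```bash
python3 - <<'E'
from h import *
np.set_printoptions(precision=4,suppress=True)
a=np.radians(-7.6);J=np.array([[np.cos(a),np.sin(a)],[-np.sin(a),np.cos(a)]])
def cen(g,u,v):
    u,v=int(round(u)),int(round(v)); p=g[v-3:v+4,u-3:u+4].astype(float); w=np.clip(np.percentile(p,70)-p-6,0,None)
    yy,xx=np.mgrid[-3:4,-3:4]; w[np.hypot(xx,yy)>3]=0; print(p[1:6,1:6].astype(int).tolist())
    return u+(w*xx).sum()/w.sum(), v+(w*yy).sum()/w.sum()
g0=cv2.imread("pics/scene0.png",0); g1=cv2.cvtColor(ctrl.snapshot("scene"),cv2.COLOR_BGR2GRAY)
for (c0,c1) in (((265.3,303.8),(264.9,302.9)),((294.3,316.2),(294.9,315.8))):
    p0=cen(g0,*c0);p1=cen(g1,*c1)
    b=ray("scene",p0,.055)[:2];c=ray("scene",p1,.063)[:2];c5=ray("scene",p1,.059)[:2]
    print(np.round(p0,2),np.round(p1,2),"off jig mm",1000*J@(c-b),1000*J@(c5-b))
to([.4741,.0249,.0687],-7.6)
E
```

```text
[[228, 215, 191, 205, 225], [232, 184, 98, 114, 203], [233, 181, 69, 94, 200], [230, 222, 178, 188, 224], [228, 231, 226, 224, 227]]
[[250, 238, 225, 244, 251], [232, 190, 165, 173, 254], [229, 177, 107, 151, 255], [252, 208, 143, 251, 253], [250, 254, 255, 253, 249]]
[265.37 303.58] [264.92 302.81] off jig mm [ 0.5865 -1.2196] [-0.5109 -0.0628]
[[227, 227, 231, 232, 208], [229, 231, 220, 187, 223], [230, 225, 178, 142, 229], [230, 228, 171, 202, 244], [229, 231, 195, 225, 245]]
[[247, 235, 234, 245, 250], [238, 216, 189, 198, 251], [232, 192, 153, 174, 253], [249, 209, 159, 243, 252], [250, 253, 254, 252, 249]]
[294.61 316.2 ] [294.92 315.9 ] off jig mm [ 1.9281 -1.5048] [ 1.1246 -0.3489]
clock 13.5167 tcp [0.4737 0.0241 0.0687] joints [ 26.9  11.6 -35.9   0.2 -42.6 -34.8] f [-11.1351   2.3132  -2.0783] open 0.01570277236204073
R0
 [[-0.001  -0.9908  0.1353]
 [-0.0032  0.1353  0.9908]
 [-1.      0.0006 -0.0033]]
shift [ 0.     -0.0003  0.0008] turn [-0.1748 -0.1884 -0.0345]
```

```bash
python3 - <<'E'
from h import *
np.set_printoptions(precision=1,suppress=True,linewidth=150)
a=np.radians(-7.6);Rj=np.array([[np.cos(a),-np.sin(a)],[np.sin(a),np.cos(a)]])
g0=cv2.imread("pics/scene0.png",0).astype(np.float32); g1=cv2.cvtColor(ctrl.snapshot("scene"),cv2.COLOR_BGR2GRAY).astype(np.float32)
# jig origin from scene holes B (near hole jig (-34.2,-49.1))
O=np.array([.4364,-.0202])-Rj@np.array([-.0342,-.0491]); print(O)
def prof(g,ax,vals,other):
    r=[]
    for v in vals:
        s=[]
        for o in other:
            q=np.array([v,o]) if ax==0 else np.array([o,v])
            p=proj("scene",[*(O+Rj@q),.055]); s.append(cv2.getRectSubPix(g,(1,1),tuple(map(float,p)))[0,0])
        r.append(np.mean(s))
    return np.array(r)
ys=np.arange(-.076,-.047,.001)
print("y",ys*1000);print(prof(g0,1,ys,np.linspace(-.025,.02,40)));print(prof(g1,1,ys,np.linspace(-.025,.02,40)))
xs=np.arange(-.056,-.036,.001)
print("x",xs*1000);print(prof(g0,0,xs,np.linspace(-.05,.0,40)));print(prof(g1,0,xs,np.linspace(-.05,.0,40)))
E
```

```text
[0.5 0. ]
y [-76. -75. -74. -73. -72. -71. -70. -69. -68. -67. -66. -65. -64. -63. -62. -61. -60. -59. -58. -57. -56. -55. -54. -53. -52. -51. -50. -49. -48.]
[246.1 245.4 245.4 246.3 248.2 250.3 248.2 228.7 182.8 136.7 119.3 120.6 122.5 121.6 124.9 142.6 173.  204.5 224.8 229.8 227.7 225.9 225.2 225.
 225.2 225.3 225.3 225.4 225.4]
[247.  247.  247.3 247.9 248.9 251.  252.9 245.6 213.2 169.8 149.2 149.  150.8 150.9 152.4 162.7 190.4 226.7 248.3 252.2 250.3 248.6 247.8 247.2
 247.  247.  247.  247.  247. ]
x [-56. -55. -54. -53. -52. -51. -50. -49. -48. -47. -46. -45. -44. -43. -42. -41. -40. -39. -38. -37. -36.]Traceback (most recent call last):
  File "<stdin>", line 19, in <module>
  File "<stdin>", line 13, in prof
  File "h.py", line 9, in proj
    c=ctrl.get_calibration(cam);p=np.array(c["R"])@np.array(X)+np.array(c["t"])
ValueError: time passes only in moves, steps and waits
```

```bash
python3 - <<'E'
from h import *
np.set_printoptions(precision=0,suppress=True,linewidth=170)
a=np.radians(-7.6);Rj=np.array([[np.cos(a),-np.sin(a)],[np.sin(a),np.cos(a)]])
c=ctrl.get_calibration("scene");R=np.array(c["R"]);t=np.array(c["t"])
g0=cv2.imread("pics/scene0.png",0).astype(np.float32); g1=cv2.cvtColor(ctrl.snapshot("scene"),cv2.COLOR_BGR2GRAY).astype(np.float32)
O=np.array([.4364,-.0202])-Rj@np.array([-.0342,-.0491])
def prof(g,xs,ys):
    out=[]
    for x in xs:
        s=[]
        for y in ys:
            p=R@np.array([*(O+Rj@[x,y]),.065])+t; s.append(cv2.getRectSubPix(g,(1,1),(float(c["fx"]*p[0]/p[2]+c["cx"]),float(c["fy"]*p[1]/p[2]+c["cy"])))[0,0])
        out.append(np.mean(s))
    return np.array(out)
xs=np.arange(.030,.092,.001)
for lab,ys in(("end",np.linspace(-.062,-.045,15)),("mid",np.linspace(-.02,.015,20))):
    p0,p1=prof(g0,xs,ys),prof(g1,xs,ys); print(lab);print(p0);print(p1)
o=ctrl.get_obs();print(o["clock"],o["tool_pos"]*1000,o["force"]*10)
E
```

```text
end
[227. 227. 224. 215. 202. 202. 218. 232. 241. 244. 243. 242. 242. 242. 243. 242. 242. 242. 242. 242. 242. 242. 241. 242. 242. 242. 242. 242. 243. 244. 245. 247. 246.
 236. 212. 178. 153. 148. 159. 189. 219. 233. 234. 227. 218. 214. 217. 220. 219. 219. 220. 222. 226. 227. 220. 214. 214. 218. 220. 217. 212. 212.]
[246. 243. 238. 232. 225. 222. 223. 233. 244. 248. 248. 247. 247. 246. 246. 247. 247. 247. 247. 247. 246. 246. 247. 247. 247. 246. 246. 246. 245. 245. 245. 245. 245.
 245. 245. 245. 246. 246. 247. 248. 248. 245. 232. 208. 186. 178. 189. 213. 230. 234. 231. 228. 230. 233. 232. 230. 231. 234. 236. 232. 229. 230.]
mid
[227. 227. 227. 225. 219. 216. 223. 233. 240. 243. 243. 242. 242. 242. 242. 242. 242. 242. 242. 242. 241. 242. 242. 242. 242. 242. 242. 241. 242. 242. 243. 245. 243.
 234. 212. 184. 164. 161. 180. 214. 240. 249. 250. 248. 246. 244. 243. 244. 244. 243. 243. 243. 244. 244. 244. 243. 244. 246. 247. 246. 246. 244.]
[190. 190. 189. 189. 190. 191. 191. 191. 190. 191. 193. 193. 191. 187. 183. 179. 178. 179. 179. 180. 181. 182. 182. 183. 183. 183. 184. 184. 184. 184. 184. 185. 187.
 191. 193. 195. 198. 199. 200. 201. 201. 200. 197. 194. 191. 192. 196. 201. 211. 227. 241. 247. 248. 247. 246. 245. 245. 247. 247. 247. 247. 246.]
13.6167 [474.  24.  69.] [-109.   16.  -20.]
```

The fence edge shift reads about 8.3–8.4 mm and the push 11 N, so roughly half a millimetre more is needed.

>>> drive_tool(plan=[[[-0.0021, -0.0041, 0.0023], [-0.15, -0.2, -0.43], 0], [[-0.0021, -0.0043, 0.0024], [-0.2, -0.2, -0.43], 0], [[-0.0021, -0.0044, 0.0025], [-0.2, -0.2, -0.43], 0], [[-0.0021, -0.0044, 0.0025], [-0.2, -0.2, -0.43], 0], [[-0.0021, -0.0044, 0.0025], [-0.2, -0.2, -0.43], 0]])

```text
clock: 14.03
tool_pos: [0.4737, 0.0242, 0.0688]
orientation: [159.1, 89.8, -118.5]
force: [-12.5, -0.4, 0.2]
opening: 0.0159
```

```bash
python3 - <<'E'
from h import *
np.set_printoptions(precision=4,suppress=True)
im=ctrl.snapshot("scene")
to([.4741,.0249,.0687],-7.6)
cv2.imwrite("pics/s10.png",cv2.resize(im[255:345,240:340],(660,594),interpolation=2))
a=np.radians(-7.6);Rj=np.array([[np.cos(a),-np.sin(a)],[np.sin(a),np.cos(a)]])
c=ctrl.get_calibration("scene");R=np.array(c["R"]);t=np.array(c["t"])
g0=cv2.imread("pics/scene0.png",0).astype(np.float32);g1=cv2.cvtColor(im,cv2.COLOR_BGR2GRAY).astype(np.float32)
O=np.array([.4364,-.0202])-Rj@np.array([-.0342,-.0491])
def V(g,x,y,z):
    p=R@np.array([*(O+Rj@[x,y]),z])+t;return cv2.getRectSubPix(g,(1,1),(float(c["fx"]*p[0]/p[2]+c["cx"]),float(c["fy"]*p[1]/p[2]+c["cy"])))[0,0]
def half(v,s):  # first crossing of half level
    i=np.arange(len(v));m=(v.max()+v.min())/2;k=np.argmax((v[:-1]-m)*(v[1:]-m)<=0);return s[k]+(s[1]-s[0])*(v[k]-m)/(v[k]-v[k+1])
for n,seg in (("lo",(-.062,-.053)),("hi",(-.053,-.045))):
    e=[]
    for g,x0 in((g0,.060),(g1,.067)):
        xs=np.arange(x0,x0+.009,.0005);e.append(half(np.array([np.mean([V(g,x,y,.065) for y in np.linspace(*seg,12)]) for x in xs]),xs))
    print("fence shift",n,1000*(e[1]-e[0]))
ys=np.arange(-.064,-.056,.0005)
for seg in((-.03,-.005),(-.005,.02)):
    print("near edge y",[1000*half(np.array([np.mean([V(g,x,y,.055) for x in np.linspace(*seg,20)]) for y in ys]),ys) for g in(g0,g1)])
E
```

```text
clock 14.0833 tcp [0.4737 0.0242 0.0688] joints [ 26.9  11.6 -35.9   0.2 -42.7 -34.7] f [-12.0456  -1.0994   1.0947] open 0.015723125902886517
R0
 [[-0.0019 -0.991   0.1335]
 [-0.0035  0.1335  0.991 ]
 [-1.      0.0014 -0.0037]]
shift [ 0.0001 -0.0003  0.0008] turn [-0.0717 -0.2135 -0.0822]
fence shift lo 8.350914948817012
fence shift hi 8.430040126740451
near edge y [np.float64(-59.918655103267795), np.float64(-59.68615415039161)]
near edge y [np.float64(-59.9155719232129), np.float64(-59.66426195237229)]
```

View pics/s10.png

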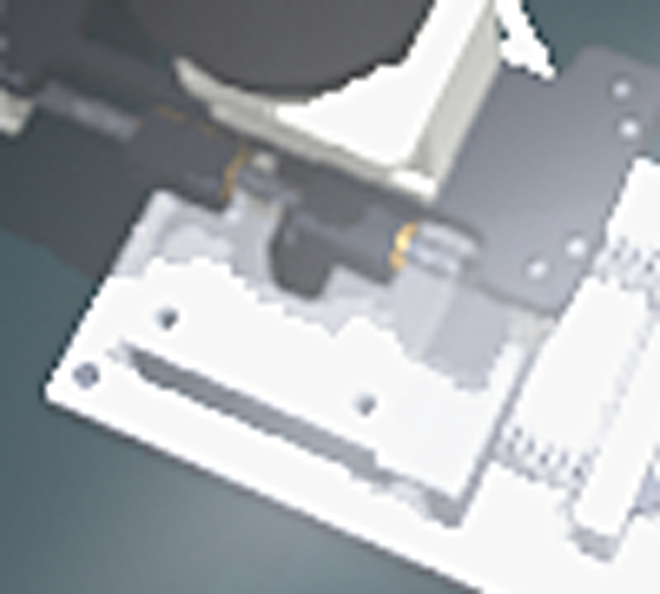

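The picture is unchanged, with holes at (167,319) and (365,404) solid dark. The fence has shifted 8.4 mm. One more small nudge.

>>> drive_tool(plan=[[[-0.0021, -0.0046, 0.0023], [-0.1, -0.2, -0.45], 0], [[-0.0023, -0.0049, 0.0023], [-0.1, -0.2, -0.45], 0], [[-0.0024, -0.0051, 0.0023], [-0.1, -0.2, -0.45], 0], [[-0.0024, -0.0051, 0.0023], [-0.1, -0.2, -0.45], 0], [[-0.0024, -0.0051, 0.0023], [-0.1, -0.2, -0.45], 0]])

```text
clock: 14.5
tool_pos: [0.4742, 0.0241, 0.0689]
orientation: [149.8, 89.7, -127.9]
force: [-12.6, -0.0, -2.2]
opening: 0.016
```

```bash
cat > m.py <<'E'
from h import *
np.set_printoptions(precision=4,suppress=True)
im=ctrl.snapshot("scene")
to([.4741,.0249,.0687],-7.6)
a=np.radians(-7.6);Rj=np.array([[np.cos(a),-np.sin(a)],[np.sin(a),np.cos(a)]])
c=ctrl.get_calibration("scene");R=np.array(c["R"]);t=np.array(c["t"])
g0=cv2.imread("pics/scene0.png",0).astype(np.float32);g1=cv2.cvtColor(im,cv2.COLOR_BGR2GRAY).astype(np.float32)
O=np.array([.4364,-.0202])-Rj@np.array([-.0342,-.0491])
def V(g,x,y,z):
    p=R@np.array([*(O+Rj@[x,y]),z])+t;return cv2.getRectSubPix(g,(1,1),(float(c["fx"]*p[0]/p[2]+c["cx"]),float(c["fy"]*p[1]/p[2]+c["cy"])))[0,0]
def half(v,s):
    m=(v.max()+v.min())/2;k=np.argmax((v[:-1]-m)*(v[1:]-m)<=0);return s[k]+(s[1]-s[0])*(v[k]-m)/(v[k]-v[k+1])
for n,seg in (("lo",(-.062,-.053)),("hi",(-.053,-.045))):
    e=[]
    for g,x0 in((g0,.060),(g1,.067)):
        xs=np.arange(x0,x0+.009,.0005);e.append(half(np.array([np.mean([V(g,x,y,.065) for y in np.linspace(*seg,12)]) for x in xs]),xs))
    print("fence shift",n,1000*(e[1]-e[0]))
ys=np.arange(-.064,-.056,.0005)
for seg in((-.03,-.005),(-.005,.02)):
    print("near edge y",[1000*half(np.array([np.mean([V(g,x,y,.055) for x in np.linspace(*seg,20)]) for y in ys]),ys) for g in(g0,g1)])
E
python3 m.py
```

```text
clock 14.55 tcp [0.4742 0.0241 0.0688] joints [ 26.8  11.7 -35.8   0.2 -42.8 -34.6] f [-11.9741   0.6092  -2.6163] open 0.01583354887769762
R0
 [[-0.0028 -0.991   0.1337]
 [-0.0036  0.1337  0.991 ]
 [-1.      0.0023 -0.004 ]]
shift [0.0001 0.0002 0.0008] turn [-0.0841 -0.2265 -0.1342]
fence shift lo 8.725802805931298
fence shift hi 8.930522128866816
near edge y [np.float64(-59.918655103267795), np.float64(-59.67961126758947)]
near edge y [np.float64(-59.9155719232129), np.float64(-59.62497961875964)]
```

>>> drive_tool(plan=[[[-0.0022, -0.0047, 0.0018], [-0.1, -0.35, -0.5], 0], [[-0.0021, -0.0048, 0.0016], [-0.1, -0.4, -0.55], 0], [[-0.0021, -0.0048, 0.0016], [-0.1, -0.4, -0.55], 0], [[-0.0021, -0.0048, 0.0016], [-0.1, -0.4, -0.55], 0], [[-0.0021, -0.0048, 0.0016], [-0.1, -0.4, -0.55], 0]])

```text
clock: 14.97
tool_pos: [0.475, 0.024, 0.0688]
orientation: [48.7, 90.0, 131.0]
force: [-10.9, 4.1, -3.8]
opening: 0.0156
```

```bash
python3 m.py
```

```text
clock 15.0167 tcp [0.475  0.024  0.0688] joints [ 26.7  11.6 -35.7  -0.  -42.6 -34.3] f [-11.3167   3.6396  -2.2554] open 0.015600084599717004
R0
 [[-0.0002 -0.991   0.1336]
 [ 0.0004  0.1336  0.991 ]
 [-1.      0.0003  0.0003]]
shift [0.0001 0.001  0.0008] turn [-0.0798  0.0192 -0.0162]
fence shift lo 9.577269466492414
fence shift hi 9.586813928979254
near edge y [np.float64(-59.918655103267795), np.float64(-59.72603554067002)]
near edge y [np.float64(-59.9155719232129), np.float64(-59.70837880441372)]
```

>>> drive_tool(plan=[[[-0.0021, -0.0036, 0.0018], [-0.1, -0.15, -0.42], 0], [[-0.002, -0.0036, 0.0018], [-0.1, -0.15, -0.42], 0], [[-0.002, -0.0036, 0.0018], [-0.1, -0.15, -0.42], 0], [[-0.002, -0.0036, 0.0018], [-0.1, -0.15, -0.42], 0]])

```text
clock: 15.35
tool_pos: [0.4747, 0.0241, 0.0687]
orientation: [99.3, 90.0, -178.4]
force: [-11.1, 1.7, -1.8]
opening: 0.0158
```

```bash
python3 m.py
```

```text
clock 15.4 tcp [0.4747 0.0241 0.0687] joints [ 26.7  11.6 -35.8  -0.  -42.6 -34.3] f [-11.7258   3.179   -2.5931] open 0.015768860325183466
R0
 [[-0.0004 -0.9911  0.1334]
 [-0.      0.1334  0.9911]
 [-1.      0.0004 -0.0001]]
shift [0.     0.0007 0.0007] turn [-0.0642 -0.005  -0.023 ]
fence shift lo 9.382014486274223
fence shift hi 9.296761952180029
near edge y [np.float64(-59.918655103267795), np.float64(-59.69484626231286)]
near edge y [np.float64(-59.9155719232129), np.float64(-59.67756826023195)]
```

```bash
python3 - <<'E'
from h import *
im=ctrl.snapshot("scene")
for n in("crucible","bottle"):
    for d in ctrl.landmark_of("scene",n)[:1]: print(n,d["pixel"],d["confidence"])
o=ctrl.get_obs();print(o["clock"],o["tool_pos"],o["force"],o["opening"])
print(ctrl.close_job())
E
```

```text
crucible [393.8, 246.1] 0.5
bottle [406.4, 212.9] 0.57
15.55 [0.47467957 0.02406798 0.06875122] [-10.81185286   1.39657372  -1.86307106] 0.015963748118675392
the job is handed in; nothing more can be done
None
```

I gripped the cover by its bar and laid it flat on the block about 6 mm clear of the fence. I then slid it square against the fence, pushed the fence back about 9 mm, and handed in at 15.6 s with the grip and push still held.

**Last checks**
- **Fence travel:** about 9.3 mm by image edge shift, good to roughly 0.4 mm. The two edge segments measured agreed to 0.1 mm, so the cover is square.
- **Push:** about 11 N; readings ran from 10.8 to 12 N.
- **Level and height:** the tool was level within 0.05°, and the cover rested on the block with about 2 N.
- **Holes:** the two visible screw holes looked solid dark, with the block's holes under them, in the last picture I viewed. That was at 8.4 mm of fence travel; later checks were numbers only, because the picture allowance was used up.
- **Bystanders:** the crucible and bottle landmarks were within 2 pixels of where they started.

**What disagreed**
- **Position along the fence:** the near-edge comparison put the cover within about 0.25 mm of flush. The hole measurements suggested anything from 0 to 1 mm off towards −y.
- **Overshoot:** one correction took the fence to about 9.6 mm before I eased it back. That is far from the 20 mm end stop.
- **Not seen:** the far holes and the open-side edge were hidden by the gripper, so I could not check them directly.

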